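Turn over the bowl's drying marker

TASK

Two drying markers stand side by side, each a board with a hinged wooden paddle and a pot at its far end. The bowl is dry: with a fingertip, push the paddle of the bowl's marker up and over its hinge, from the left to the right, so that it lies flat there showing its other face, without flinging it or forcing it. Leave the vase's marker as it is, and the pots, the jar and the spatula where they stand.

Things in the scene. Friction and masses are not known exactly. Their poses are not given: they have to be found in the camera images.
- bowl_paddle (a joint): hinge of the bowl marker's paddle: 0 = flat to the left of the hinge, seen from the robot (start; face with one round inlay up), 1.57 = upright, 3.14 = flat to the right (face with two bars up); hard stops at both ends. About 60 g, damped, no spring: let go before upright it sinks back to 0; let go 20 degrees or more past upright it sinks by itself to 3.14 within about 3 s
- bowl_edge (a point): middle of the free edge of the bowl's paddle, a wooden plate 8 mm thick (point at half thickness), 64 mm wide along the hinge, free edge 95 mm from the hinge axis; moves with it. At the start 65 mm above the table, 45 mm out past the board's left side; below the paddle it is open for 48 mm in from the edge, then comes a 14 mm thick rest dowel
- bowl_hinge (a point): middle of the hinge axis of the bowl's paddle, 65 mm above the table, on the fixed board. x runs along the hinge axis, away from the robot to the pot; y points left, to where the paddle lies at the start (it is to be flipped to -y); z up. Two thin steel uprights hold the axis (outer faces 86 mm apart, tops 76 mm above the table)
- bowl_marker: fixed wooden board of the bowl's marker, 275 mm (x) by 100 mm, 18 mm thick; origin on the table right below the hinge, axes as bowl_hinge; it runs from x = -55 mm to x = +220 mm. The bowl stands on it at x = +160 mm. Pushing the paddle's edge level towards the hinge only binds: get under the edge and rise with it
- vase_paddle (a joint): the same hinge on the vase's marker, identical in size; 0 = flat to the left. To be left at 0
- vase_marker: fixed board of the vase's marker, identical; origin on the table below its hinge, axes likewise
- bowl: terracotta bowl, 110 mm across, 58 mm high, loose on the far end of its marker's board; origin at the centre of its underside, 18 mm above the table
- vase: terracotta bottle vase, 80 mm across, 120 mm high, loose on the far end of the other marker's board; origin at the centre of its underside
- jar: white glaze jar, 56 mm across, 75 mm high, loose on the table between the pots; origin at the centre of its underside
- spatula: loose spatula lying on the table to the robot's right, away from the work; origin under its middle
Mind the look-alikes: they are no part of the job. There is more than one size of the jar; the job needs the largest.

How it is judged:
On the way:
1. the bowl marker's paddle is pushed up past 60 degrees (value of joint bowl_paddle above 1.05 rad), for 0.1 s.
At the end, for the whole second after the job is handed in: the bowl marker's paddle lies flat on the right (within 0.08 rad of its stop), the vase marker's paddle still lies flat on the left (within 0.08 rad), and bowl, vase, jar and spatula are upright and within 20 mm of where they stood (value of joint bowl_paddle above 3.06 rad and value of joint vase_paddle below 0.08 rad and distance of each of bowl, vase, jar, spatula from where it was at the start of the episode below 0.02 m and angle between each of bowl, vase, jar's own z axis and vertical below 0.1 rad); the robot touches nothing.
It fails at once if the vase marker's paddle is raised by more than 0.4 rad (value of joint vase_paddle above 0.4 rad).
It fails at once if a pot, the jar or the spatula is lifted, carried or pushed by more than 20 mm (distance of any of bowl, vase, jar, spatula from where it was at the start of the episode above 0.02 m).
It fails at once if the paddle is flung over (faster than 8 rad/s) (velocity of joint bowl_paddle above 8 rad/s).
It fails at once if the marker or its paddle is forced with more than 30 N (contact force between the fingers and bowl_marker above 30 N).
It also fails if it takes over 45 s, if anything falls off the work surface, if the arm or the gripper's body presses on something with over 40 N, if the wrist force passes 120 N, or if a joint passes its speed limit or range.

ROBOT

A 7-joint arm with a two-finger parallel gripper is mounted at the origin on the work surface. World frame = base frame: x ahead of the robot, y to its left, z up, the work surface at z = 0. Lengths are in m, angles in rad, forces in N, time in s.
With the tool pointing down it reaches from about 0.35 to 0.9 m from the base axis. Payload 8.1 kg.
Tool frame: the origin (TCP) lies between the finger pads; the fingertips stand 17 mm ahead of it and the grasp point (between the pads) lies 2 mm behind it; z points along the fingers, y is the line along which they close (so a half turn about z gives the same grasp; the last joint's range is limited). The gripper opens to 92 mm and grips with 3 to 60 N. Pads are 19 mm wide; open, the fingers measure 130 mm over their backs; the gripper's body (75 mm by 190 mm) begins 47 mm behind the grasp point.
Start: joints at [-1.298, 0.434, 0.025, 1.573, -0.012, 1.134, -0.075], TCP at [0.229, 0.581, 0.244] pointing down, gripper open.
Joint ranges: [-2.62, 2.62], [-0.44, 2.09], [-1.27, 1.32], [0.08, 2.57], [-1.32, 4.46], [0.12, 2], [-2.74, 2.74]. Speed limits (rad/s): [2.22, 2.22, 3.01, 3.01, 3.14, 3.14, 3.14].

INTERFACE

Orientations are given as a rotation vector (axis times angle).
In Python, from plant import ctrl gives the robot as it stands. The module is installed in compiled form; this text tells all that it offers.
- The arm moves only by the tool drive_tool, never from a script. Its argument "deltas" is a list of rows, each a list of 5 numbers: the shift along the tool's x, y, z in m, then the turn about the tool's z in degrees, then the opening in per cent of the stroke, from 0 (shut) to 100 (fully open). In form: [[tx, ty, tz, yaw, claw], ...]. A call has 1 to 20 rows; each row shifts and turns the commanded pose from where the row before left it, along the tool's axes as they then stand; what a row does not reach is not made up. A row lasts 1/10 s, in which the tool goes at most 50 mm and 8.59 degrees, less where a joint would pass 70% of its speed; a pose out of reach is approached as far as the arm can. A call is refused whole if a number of a shift passes 0.05 or a number of a turn 8.59, either way. A call with a gripper value outside its range is refused whole. The fingers move at their own pace and stop on an object; "force" is the grip in N (left out, the last holds). Time passes only in rows, so rows that do not move let the fingers close. It gives the time, the measured TCP pose, the force, the opening and the grip force at its end, in the units of the state.
- ctrl.observe(): the state, without advancing time (a new reading comes with each control period).
- ctrl.snapshot(name): name is "scene" or "top" or "wrist"; returns a dict with "pixels" (384x512x3 uint8, red, green, blue), "z_map" (384x512 float32, m along the optical axis (not along the pixel's ray), 0 where there is no reading), "K" (3x3 intrinsics, pixels), "pose" (4x4, takes a point from camera to world coordinates). Camera axes: x right, y up, looking along -z (the intrinsics and any distortion apply to the point x, -y, -z); pixel columns grow to the right and rows downward; lengths in m; the calibration is good to about 2 mm. A picture is of the moment at which its call begins.
- ctrl.hand_in(): hands the job in; it is judged then, once.
The state is a dict: "time_s": time; "joints": joint angles; "qd": joint speeds; "effort": joint torques, N m; "tool_pos": TCP position; "orientation": TCP orientation; "contact_force": force on the tool from outside, world axes, zero at the start; "wrist_torque": the same for the moment, N m; "opening": finger opening in m; "grasp_force": force on a finger pad.
Only numpy, scipy, OpenCV 4.12 (cv2) and the standard library are available. Lean on these libraries where they do the work, as an engineer would, in place of code of your own. Each camera call takes 0.05 s, during which the arm holds its last target. There are 200 camera calls.

## Working session

There is one attempt and no reset: what is moved stays moved. The work goes in short steps, Python scripts to look and compute and a tool call to move; the robot and the scene stay as the last step left them, time stands still between calls to the robot, and variables do not carry over. Pictures are saved under pics/ and viewed, at most 10 in all, crops included, and the job is handed in when it is done.

Besides the shell and the picture viewer there is one more tool, called after ">>>" as name(argument=value, ...), one argument or row to a line, values as JSON. drive_tool: Moves the arm, as the interface text tells. Its arguments: {"type":"object","properties":{"deltas":{"type":"array","items":{"type":"array","items":{"type":"number"}}},"force":{"type":"number"}},"required":["deltas"]}

```bash
mkdir -p pics; cat > h.py <<'E'
import numpy as np, cv2
from plant import ctrl
from scipy.spatial.transform import Rotation as R
def snap(n,f=None):
    s=ctrl.snapshot(n)
    if f: cv2.imwrite('pics/'+f,s['pixels'][:,:,::-1])
    return s
def cloud(s):
    z=s['z_map'];K=s['K'];v,u=np.mgrid[:z.shape[0],:z.shape[1]]
    p=np.stack([(u-K[0,2])/K[0,0]*z,-(v-K[1,2])/K[1,1]*z,-z],-1)
    return p@s['pose'][:3,:3].T+s['pose'][:3,3]
E
python3 - <<'E'
from h import *
a=snap('top');b=snap('scene')
np.savez('s.npz',tc=cloud(a),sc=cloud(b),tp=a['pixels'],sp=b['pixels'])
cv2.imwrite('pics/top.png',a['pixels'][:,:,::-1]);cv2.imwrite('pics/scene.png',b['pixels'][:,:,::-1])
o=ctrl.observe();print(o['tool_pos'],R.from_rotvec(o['orientation']).as_matrix().round(3),o['time_s'],o['opening'])
E
```

```text
[0.22926119 0.58096709 0.24303342] [[-0.93   0.367 -0.   ]
 [ 0.367  0.93  -0.001]
 [-0.    -0.001 -1.   ]] 0.1 0.09186841030847225
```

View pics/top.png

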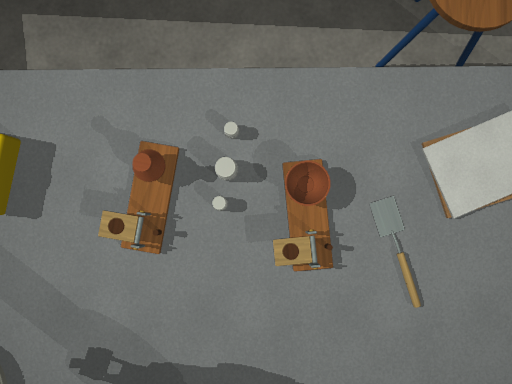

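View pics/scene.png

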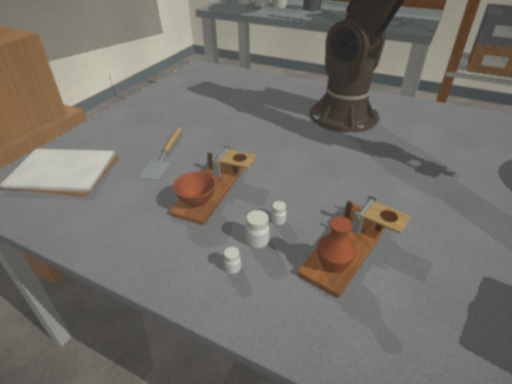

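The top view shows the bowl (308,183) on the right-hand marker, its paddle with one inlay at (293,251) and hinge at about (314,248). The vase marker is on the left, with its paddle at (118,226). The jars are between them, and the spatula is on the right.

```bash
python3 - <<'E'
from h import *
d=np.load('s.npz');c=d['tc'];im=d['tp']
h=c[...,2]
print('table',np.median(h[300:340,200:260]), 'px mm',c[300,300],c[300,301])
hsv=cv2.cvtColor(im,cv2.COLOR_RGB2HSV)
for nm,(u0,u1,v0,v1) in dict(bowl=(268,340,225,275),vase=(92,170,200,258)).items():
    m=np.zeros(h.shape,np.uint8);m[v0:v1,u0:u1]=((h>.06)&(h<.074))[v0:v1,u0:u1]
    print(nm,hsv[v0+25,u0+12],m.sum())
    k=max(cv2.findContours(m,cv2.RETR_EXTERNAL,cv2.CHAIN_APPROX_NONE)[0],key=len)
    p=c[k[:,0,1],k[:,0,0]];
    r=cv2.minAreaRect((p[:,:2]*1000).astype(np.float32));print(r,cv2.boxPoints(r).round(0).tolist(),np.median(p[:,2]))
    b=np.zeros(h.shape,np.uint8);uu=slice(u0-5,u1+5);b[150 if nm=='bowl' else 140:275,uu]=((h>.012)&(h<.024))[150 if nm=='bowl' else 140:275,uu]
    q=c[b>0];r=cv2.minAreaRect((q[:,:2]*1000).astype(np.float32));print('board',r,cv2.boxPoints(r).round(0).tolist())
i=cv2.resize(im[215:285,260:345],None,fx=7,fy=7,interpolation=cv2.INTER_CUBIC);cv2.imwrite('pics/c.png',i[:,:,::-1])
print(c[248,268:340,2].round(3)); print(c[248,[275,320,330]])
E
```

```text
table -0.0004995399468860073 px mm [ 0.37920193 -0.18978147  0.00156173] [ 0.3793636  -0.19221212  0.00250399]
bowl [ 20 124 167] 1179
((508.5428161621094, -171.786376953125), (64.24617767333984, 100.65522003173828), 5.295942783355713) [[472.0, -125.0], [481.0, -225.0], [545.0, -219.0], [536.0, -119.0]] 0.06806035519694476
board ((594.8411865234375, -208.5498504638672), (275.0418701171875, 100.17308044433594), 5.450930118560791) [[453.0, -172.0], [463.0, -271.0], [736.0, -245.0], [727.0, -146.0]]
vase [ 20 122 153] 1150
((568.005859375, 247.6704864501953), (101.70767211914062, 64.16034698486328), 79.90523529052734) [[528.0, 203.0], [591.0, 192.0], [609.0, 292.0], [545.0, 303.0]] 0.0676158915773144
board ((641.2649536132812, 189.32217407226562), (100.78226470947266, 274.9814758300781), 79.97012329101562) [[497.0, 164.0], [768.0, 116.0], [785.0, 215.0], [515.0, 263.0]]
[ 0.001 -0.005  0.003 -0.001  0.001  0.001  0.063  0.067  0.071  0.07
  0.069  0.065  0.064  0.069  0.07   0.071  0.066  0.067  0.078  0.072
  0.068  0.067  0.069  0.072  0.065  0.075  0.071  0.069  0.068  0.069
  0.066  0.065  0.066  0.072  0.067  0.069  0.065  0.069  0.068  0.067
  0.067  0.069  0.067  0.069  0.067  0.069  0.074  0.065  0.017  0.017
  0.019  0.024  0.018  0.02   0.021  0.02   0.017  0.016  0.048  0.061
  0.059  0.06   0.063  0.064 -0.006  0.     0.002 -0.001 -0.001 -0.005
 -0.001  0.001]
[[ 0.51440074 -0.12528439  0.06686029]
 [ 0.51061348 -0.23939224  0.01774478]
 [ 0.51367568 -0.25748681  0.06281792]]
```

View pics/c.png

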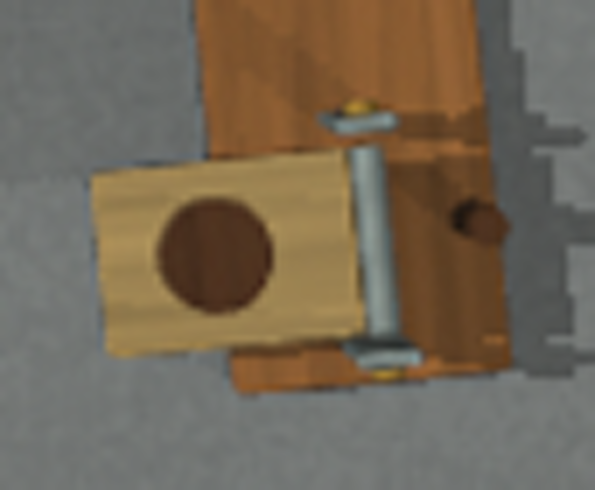

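Hinge at about (0.513, -0.216) with marker yaw of 5.4°. The free edge is at about (0.504, -0.122). I'll shut the fingers, move across high up, then turn the tool.

>>> drive_tool(
  deltas=[
    [-0.028, -0.03, 0, 0, 0],
    [-0.028, -0.03, 0, 0, 0],
    [-0.028, -0.03, 0, 0, 0],
    [-0.028, -0.03, 0, 0, 0],
    [-0.028, -0.03, 0, 0, 0],
    [-0.028, -0.03, 0, 0, 0],
    [-0.028, -0.03, 0, 0, 0],
    [-0.028, -0.03, 0, 0, 0],
    [-0.028, -0.03, 0, 0, 0],
    [-0.028, -0.03, 0, 0, 0],
    [-0.028, -0.03, 0, 0, 0],
    [-0.028, -0.03, 0, 0, 0],
    [-0.028, -0.03, 0, 0, 0],
    [-0.028, -0.03, 0, 0, 0],
    [-0.028, -0.03, 0, 0, 0],
    [-0.028, -0.03, 0, 0, 0],
    [-0.028, -0.03, 0, 0, 0],
    [-0.028, -0.03, 0, 0, 0],
    [0, 0, 0, 0, 0],
    [0, 0, 0, 0, 0],
  ],
  force=5,
)

```text
time_s: 2.1
tool_pos: [0.4997, -0.1066, 0.2433]
orientation: [-0.59, -3.085, 0.001]
contact_force: [-0.6, 0.1, -0.6]
opening: 0.0008
grasp_force: 0.0
```

>>> drive_tool(
  deltas=[
    [0, 0, 0, 7, 0],
    [0, 0, 0, 7, 0],
    [0, 0, 0, 7, 0],
    [0, 0, 0, 7, 0],
    [0, 0, 0, 7, 0],
    [0, 0, 0, 7, 0],
    [0, 0, 0, 7, 0],
    [0, 0, 0, 7, 0],
    [0, 0, 0, 7, 0],
    [0, 0, 0, 0, 0],
    [0, 0, 0, 0, 0],
  ],
)

```text
time_s: 3.2
tool_pos: [0.4997, -0.1046, 0.2436]
orientation: [-2.106, -2.33, -0.0]
contact_force: [0.4, -0.3, 1.1]
opening: 0.0007
grasp_force: 0.0
```

```bash
cat >> h.py <<'E'
a=np.deg2rad(5.4);H=np.array([.5127,-.2164]);M=np.array([[np.cos(a),-np.sin(a)],[np.sin(a),np.cos(a)]])
def st():
    o=ctrl.observe();T=R.from_rotvec(o['orientation']).as_matrix()
    print('t %.2f'%o['time_s'],'marker xy mm',(M.T@(o['tool_pos'][:2]-H)*1000).round(1),'z',round(o['tool_pos'][2]*1000,1),'open',round(o['opening'],4),'F',np.round(o['contact_force'],2))
    print('tool axes in marker', (M.T@T[:2,:2]).round(3).tolist(), T[2].round(3), 'q',np.round(o['joints'],2))
E
python3 -c "
from h import *
st()"
```

```text
t 3.20 marker xy mm [ -2.4 112.5] z 243.6 open 0.0007 F [ 0.36 -0.28  1.13]
tool axes in marker [[-0.007, 1.0], [1.0, 0.007]] [ 0.001 -0.    -1.   ] q [-0.44  0.28  0.7   1.89 -0.21  1.05  0.44]
```

Tool x now lies along marker +y. I'll go down just outside the free edge.

>>> drive_tool(
  deltas=[
    [0.006, 0.002, 0.02, 0, 0],
    [0, 0, 0.03, 0, 0],
    [0, 0, 0.03, 0, 0],
    [0, 0, 0.03, 0, 0],
    [0, 0, 0.03, 0, 0],
    [0, 0, 0.025, 0, 0],
    [0, 0, 0.015, 0, 0],
    [0, 0, 0, 0, 0],
    [0, 0, 0, 0, 0],
  ],
)

```text
time_s: 4.1
tool_pos: [0.5015, -0.0996, 0.064]
orientation: [-2.111, -2.326, -0.0]
contact_force: [-0.2, -0.3, -0.1]
opening: 0.0005
grasp_force: 0.0
```

```bash
python3 -c "
from h import *
st();s=snap('wrist','w1.png')"
```

```text
t 4.10 marker xy mm [ -0.2 117.4] z 64.0 open 0.0005 F [-0.23 -0.28 -0.12]
tool axes in marker [[-0.003, 1.0], [1.0, 0.003]] [ 0. -0. -1.] q [-0.3   0.53  0.54  2.07 -0.44  0.65  0.63]
```

View pics/w1.png

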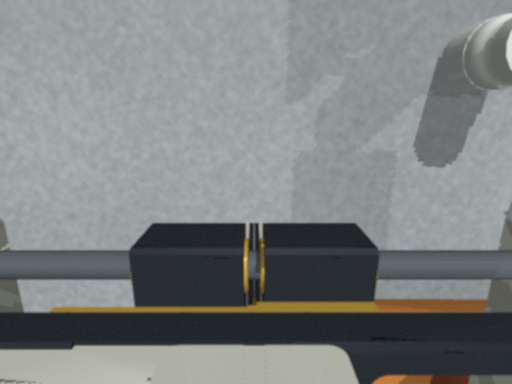

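The wrist view shows the two shut fingers as plain blocks (columns 133–375), with grey rods to either side at row 265. The paddle's edge is at row ~308, close to the finger flank. I'll check how high the rods sit.

```bash
python3 -c "
from h import *
s=snap('wrist');c=cloud(s)
for v,u in [(265,60),(265,450),(265,200),(230,200),(290,200),(308,200),(235,5),(240,508),(330,250),(305,430)]:
    p=c[v,u];print(v,u,s['z_map'][v,u].round(3),(M.T@(p[:2]-H)*1000).round(0),round(p[2]*1000))
"
```

```text
265 60 0.083 [-52. 145.] 129
265 450 0.082 [ 53. 146.] 130
265 200 0.076 [-13. 148.] 136
230 200 0.086 [-14. 153.] 124
290 200 0.077 [-13. 142.] 136
308 200 0.075 [-12. 139.] 139
235 5 0.097 [-78. 147.] 114
240 508 0.096 [ 80. 146.] 116
330 250 0.063 [ -0. 142.] 151
305 430 0.223 [129.  49.] 10
```

The rods belong to the gripper body, well above the paddle. Next I'll creep in until contact.

>>> drive_tool(
  deltas=[
    [-0.004, 0, 0.004, 0, 0],
    [-0.004, 0, 0, 0, 0],
    [-0.002, 0, 0, 0, 0],
    [0, 0, 0, 0, 0],
  ],
)

```text
time_s: 4.6
tool_pos: [0.5025, -0.1103, 0.0599]
orientation: [2.114, 2.324, 0.0]
contact_force: [0.8, -0.1, 0.3]
opening: 0.0002
grasp_force: 0.0
```

>>> drive_tool(
  deltas=[
    [-0.001, 0, 0, 0, 0],
    [0, 0, 0, 0, 0],
  ],
)

```text
time_s: 4.8
tool_pos: [0.5025, -0.1108, 0.0598]
orientation: [2.113, 2.325, 0.0]
contact_force: [1.1, -0.0, 0.4]
opening: 0.0007
grasp_force: 0.0
```

>>> drive_tool(
  deltas=[
    [-0.001, 0, 0, 0, 0],
    [0, 0, 0, 0, 0],
  ],
)

```text
time_s: 5.0
tool_pos: [0.5025, -0.1114, 0.0597]
orientation: [-2.112, -2.325, -0.0]
contact_force: [-0.3, 1.0, 0.9]
opening: 0.0005
grasp_force: 0.7
```

>>> drive_tool(
  deltas=[
    [-0.001, 0, 0, 0, 0],
    [0, 0, 0, 0, 0],
  ],
)

```text
time_s: 5.2
tool_pos: [0.5025, -0.1114, 0.0596]
orientation: [-2.111, -2.325, -0.001]
contact_force: [-0.6, 4.8, 2.0]
opening: 0.0004
grasp_force: 2.6
```

Contact came at the expected spot, at about 5 N. Now I'll rise gently with it.

>>> drive_tool(
  deltas=[
    [0, 0, -0.002, 0, 0],
    [0, 0, -0.003, 0, 0],
    [0, 0, -0.003, 0, 0],
    [0, 0, 0, 0, 0],
  ],
)

```text
time_s: 5.6
tool_pos: [0.5025, -0.1116, 0.0679]
orientation: [-2.111, -2.325, -0.001]
contact_force: [-0.9, 5.7, -0.7]
opening: 0.0002
grasp_force: 2.8
```

```bash
python3 -c "
from h import *
st();s=snap('scene');i=cv2.resize(s['pixels'][110:240,150:300],None,fx=4,fy=4);cv2.imwrite('pics/s2.png',i[:,:,::-1])"
```

```text
t 5.60 marker xy mm [ -0.3 105.3] z 67.9 open 0.0002 F [-0.85  5.73 -0.71]
tool axes in marker [[-0.002, 1.0], [1.0, 0.002]] [ 0.001 -0.    -1.   ] q [-0.28  0.53  0.54  2.06 -0.44  0.67  0.65]
```

View pics/s2.png

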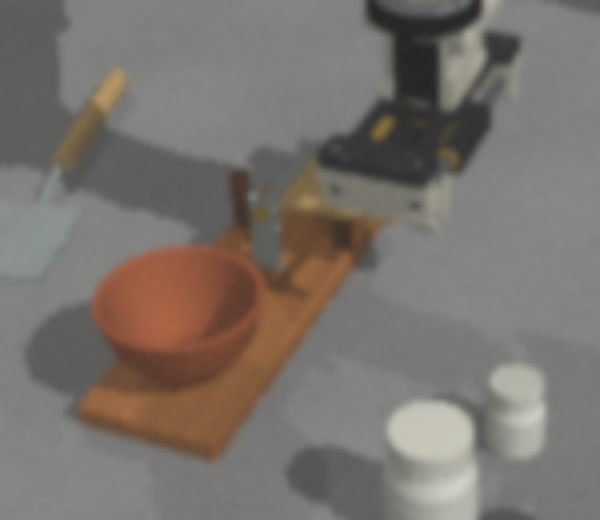

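The view is blocked by the gripper. The force will show it: if the paddle follows, the side force must fall as the edge goes round its arc.

>>> drive_tool(
  deltas=[
    [0, 0, -0.003, 0, 0],
    [0, 0, -0.003, 0, 0],
    [0, 0, 0, 0, 0],
  ],
)

```text
time_s: 5.95
tool_pos: [0.5026, -0.1121, 0.0741]
orientation: [-2.112, -2.325, -0.001]
contact_force: [-0.6, 6.1, -0.1]
opening: 0.0004
grasp_force: 2.8
```

```bash
python3 -c "
from h import *
st();c=cloud(snap('scene'))
q=c.reshape(-1,3);m=(q[:,:2]-H)@M*1000
k=(m[:,1]>8)&(m[:,1]<100)&(abs(m[:,0])<31)&(q[:,2]>.05)&(q[:,2]<.105)
for y in range(10,100,10):
    j=k&(abs(m[:,1]-y)<5);print(y,j.sum(),np.percentile(q[j,2],[20,50,80]).round(3) if j.sum() else '')
"
```

```text
t 5.95 marker xy mm [ -0.3 104.8] z 74.1 open 0.0004 F [-0.63  6.13 -0.1 ]
tool axes in marker [[-0.002, 1.0], [1.0, 0.002]] [ 0.001 -0.    -1.   ] q [-0.28  0.52  0.55  2.05 -0.43  0.68  0.64]
10 20 [0.069 0.07  0.071]
20 27 [0.071 0.072 0.072]
30 14 [0.072 0.073 0.074]
40 4 [0.073 0.074 0.075]
50 7 [0.071 0.073 0.076]
60 2 [0.076 0.077 0.077]
70 1 [0.078 0.078 0.078]
80 1 [0.074 0.074 0.074]
90 2 [0.06  0.067 0.074]
```

Lifting: the paddle slopes up by about 0.13 rad. I'll follow the arc.

>>> drive_tool(
  deltas=[
    [-0.001, 0, -0.006, 0, 0],
    [-0.002, 0, -0.006, 0, 0],
    [-0.002, 0, -0.006, 0, 0],
    [0, 0, 0, 0, 0],
  ],
)

```text
time_s: 6.4
tool_pos: [0.5029, -0.1162, 0.0923]
orientation: [-2.111, -2.324, -0.002]
contact_force: [-0.9, 9.5, 3.1]
opening: 0.0004
grasp_force: 4.5
```

>>> drive_tool(
  deltas=[
    [-0.003, 0, -0.008, 0, 0],
    [-0.004, 0, -0.007, 0, 0],
    [-0.005, 0, -0.007, 0, 0],
    [0, 0, 0, 0, 0],
  ],
)

```text
time_s: 6.8
tool_pos: [0.5041, -0.1271, 0.1147]
orientation: [-2.109, -2.324, -0.004]
contact_force: [-3.5, 14.0, 9.1]
opening: 0.0006
grasp_force: 7.2
```

```bash
cat >> h.py <<'E'
def slope():
    q=np.concatenate([cloud(snap('scene')).reshape(-1,3),cloud(snap('top')).reshape(-1,3)]);m=(q[:,:2]-H)@M*1000
    k=(m[:,1]>-100)&(m[:,1]<90)&(abs(m[:,0])<31)&(q[:,2]>.05)&(q[:,2]<.17)
    for y in range(-90,90,10):
        j=k&(abs(m[:,1]-y)<5)
        if j.sum()>2: print(y,j.sum(),np.percentile(q[j,2],[20,50,80]).round(3))
E
python3 -c "
from h import *
st();slope()"
```

```text
t 6.80 marker xy mm [-0.2 89.7] z 114.7 open 0.0006 F [-3.47 13.99  9.07]
tool axes in marker [[-0.003, 1.0], [1.0, 0.003]] [ 0.004 -0.    -1.   ] q [-0.29  0.47  0.59  2.01 -0.37  0.77  0.62]
-50 3 [0.061 0.062 0.063]
-40 44 [0.056 0.06  0.062]
-30 8 [0.054 0.057 0.06 ]
-10 3 [0.065 0.066 0.068]
0 102 [0.069 0.071 0.072]
10 79 [0.074 0.076 0.079]
20 71 [0.081 0.083 0.086]
30 56 [0.088 0.091 0.093]
40 55 [0.061 0.096 0.099]
50 28 [0.1   0.103 0.106]
60 9 [0.109 0.111 0.114]
70 5 [0.117 0.119 0.12 ]
80 8 [0.107 0.113 0.117]
```

The paddle is at ~35°, but the 14 N / 9 N force points along it into the hinge: too much inward. I'll rise more to relieve it.

>>> drive_tool(
  deltas=[
    [0, 0, -0.003, 0, 0],
    [0, 0, -0.003, 0, 0],
    [0, 0, 0, 0, 0],
  ],
)

```text
time_s: 7.2
tool_pos: [0.5045, -0.1304, 0.1203]
orientation: [2.113, 2.323, 0.0]
contact_force: [-0.6, 1.5, 0.3]
opening: 0.0005
grasp_force: 0.9
```

>>> drive_tool(
  deltas=[
    [-0.003, 0, -0.007, 0, 0],
    [-0.004, 0, -0.007, 0, 0],
    [0, 0, 0, 0, 0],
  ],
)

```text
time_s: 7.5
tool_pos: [0.5056, -0.1381, 0.1349]
orientation: [2.113, 2.322, 0.001]
contact_force: [-0.0, 0.3, 0.1]
opening: 0.0002
grasp_force: 0.1
```

```bash
python3 -c "
from h import *
st();slope()"
```

```text
t 7.50 marker xy mm [ 0.3 78.6] z 134.9 open 0.0002 F [-0.04  0.31  0.13]
tool axes in marker [[0.0, 1.0], [1.0, -0.0]] [-0.001  0.002 -1.   ] q [-0.29  0.44  0.62  1.99 -0.35  0.82  0.62]
-50 5 [0.058 0.06  0.06 ]
-40 39 [0.058 0.061 0.062]
-30 12 [0.052 0.056 0.061]
-10 4 [0.065 0.066 0.067]
0 74 [0.069 0.071 0.073]
10 50 [0.076 0.08  0.084]
20 50 [0.087 0.091 0.095]
30 37 [0.097 0.1   0.105]
40 32 [0.059 0.062 0.112]
50 16 [0.061 0.12  0.124]
60 10 [0.129 0.134 0.136]
70 13 [0.13  0.132 0.135]
80 14 [0.125 0.131 0.134]
```

Force is now near zero and the angle is ~47°. Onward along the arc.

>>> drive_tool(
  deltas=[
    [-0.005, 0, -0.005, 0, 0],
    [-0.005, 0, -0.005, 0, 0],
    [-0.007, 0, -0.005, 0, 0],
    [-0.007, 0, -0.005, 0, 0],
    [0, 0, 0, 0, 0],
  ],
)

```text
time_s: 8.1
tool_pos: [0.5077, -0.1623, 0.1547]
orientation: [2.114, 2.321, 0.001]
contact_force: [-0.3, 0.1, 0.2]
opening: 0.0005
grasp_force: 0.0
```

>>> drive_tool(
  deltas=[
    [-0.007, 0, -0.003, 0, 0],
    [-0.008, 0, -0.003, 0, 0],
    [-0.008, 0, -0.002, 0, 0],
    [-0.008, 0, -0.001, 0, 0],
    [0, 0, 0, 0, 0],
  ],
)

```text
time_s: 8.6
tool_pos: [0.5102, -0.1931, 0.1629]
orientation: [2.115, 2.322, -0.001]
contact_force: [-0.1, 0.7, -0.2]
opening: 0.0006
grasp_force: 0.0
```

```bash
python3 -c "
from h import *
st();slope();snap('scene','s3.png')"
```

```text
t 8.60 marker xy mm [-0.3 23.4] z 162.9 open 0.0006 F [-0.08  0.69 -0.17]
tool axes in marker [[0.001, 1.0], [1.0, -0.001]] [-0.001  0.    -1.   ] q [-0.2   0.44  0.64  1.91 -0.33  0.9   0.69]
-40 18 [0.055 0.059 0.061]
-30 4 [0.05  0.054 0.057]
0 45 [0.068 0.073 0.083]
10 213 [0.09  0.114 0.137]
20 14 [0.155 0.16  0.166]
30 48 [0.151 0.16  0.166]
40 28 [0.055 0.061 0.161]
50 3 [0.055 0.057 0.059]
```

View pics/s3.png

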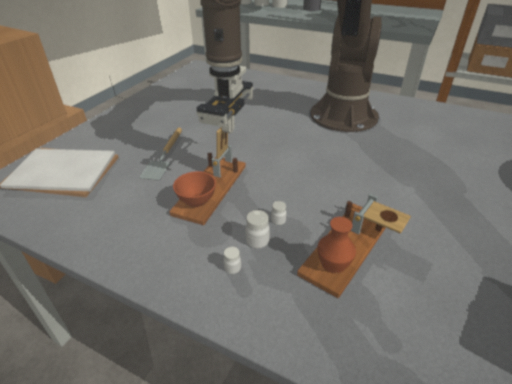

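The paddle stands almost upright (about 218,145) with the fingertip against it; everything else is in place. I'll push level past upright, then stop and let it sink.

>>> drive_tool(
  deltas=[
    [-0.006, 0, 0, 0, 0],
    [-0.006, 0, 0, 0, 0],
    [-0.006, 0, 0, 0, 0],
    [-0.006, 0, 0, 0, 0],
    [-0.006, 0, 0, 0, 0],
    [-0.006, 0, 0, 0, 0],
    [-0.006, 0, 0, 0, 0],
    [-0.006, 0, 0, 0, 0],
    [-0.006, 0, 0, 0, 0],
    [-0.006, 0, 0, 0, 0],
    [-0.006, 0, 0, 0, 0],
    [0, 0, 0, 0, 0],
  ],
)

```text
time_s: 9.95
tool_pos: [0.5164, -0.2582, 0.1628]
orientation: [2.114, 2.323, -0.001]
contact_force: [0.3, -0.4, -0.1]
opening: 0.0004
grasp_force: 0.0
```

>>> drive_tool(
  deltas=[
    [0, 0, 0, 0, 0],
    [0.01, 0, -0.02, 0, 0],
    [0.01, 0, -0.03, 0, 0],
    [0.02, 0, -0.03, 0, 0],
    [0.03, 0, -0.02, 0, 0],
    [0.03, 0, 0, 0, 0],
    [0.03, 0, 0, 0, 0],
    [0.03, 0, 0, 0, 0],
    [0, 0, 0, 0, 0],
    [0, 0, 0, 0, 0],
    [0, 0, 0, 0, 0],
    [0, 0, 0, 0, 0],
    [0, 0, 0, 0, 0],
    [0, 0, 0, 0, 0],
    [0, 0, 0, 0, 0],
    [0, 0, 0, 0, 0],
    [0, 0, 0, 0, 0],
    [0, 0, 0, 0, 0],
    [0, 0, 0, 0, 0],
    [0, 0, 0, 0, 0],
  ],
)

```text
time_s: 11.95
tool_pos: [0.5012, -0.0977, 0.2627]
orientation: [2.113, 2.325, 0.0]
contact_force: [0.4, -0.2, 1.0]
opening: 0.001
grasp_force: 0.0
```

>>> drive_tool(
  deltas=[
    [0, 0, 0, 0, 0],
    [0, 0, 0, 0, 0],
    [0, 0, 0, 0, 0],
    [0, 0, 0, 0, 0],
    [0, 0, 0, 0, 0],
    [0, 0, 0, 0, 0],
    [0, 0, 0, 0, 0],
    [0, 0, 0, 0, 0],
    [0, 0, 0, 0, 0],
    [0, 0, 0, 0, 0],
    [0, 0, 0, 0, 0],
    [0, 0, 0, 0, 0],
    [0, 0, 0, 0, 0],
    [0, 0, 0, 0, 0],
    [0, 0, 0, 0, 0],
  ],
)

```text
time_s: 13.45
tool_pos: [0.5012, -0.0977, 0.2627]
orientation: [-2.113, -2.325, -0.0]
contact_force: [0.1, -1.2, -0.4]
opening: 0.0005
grasp_force: 0.0
```

```bash
python3 -c "
from h import *
st();slope();snap('scene','s4.png')"
```

```text
t 13.45 marker xy mm [ -0.3 119.2] z 262.7 open 0.0005 F [ 0.06 -1.17 -0.4 ]
tool axes in marker [[-0.001, 1.0], [1.0, 0.001]] [ 0.  0. -1.] q [-0.45  0.25  0.67  1.86 -0.18  1.09  0.39]
-90 138 [0.067 0.069 0.07 ]
-80 149 [0.067 0.069 0.07 ]
-70 147 [0.067 0.069 0.07 ]
-60 150 [0.067 0.069 0.07 ]
-50 151 [0.067 0.069 0.07 ]
-40 144 [0.068 0.069 0.07 ]
-30 158 [0.067 0.069 0.07 ]
-20 145 [0.067 0.068 0.07 ]
-10 153 [0.066 0.068 0.07 ]
0 145 [0.068 0.07  0.071]
10 32 [0.065 0.067 0.069]
30 5 [0.057 0.06  0.061]
40 43 [0.056 0.06  0.061]
50 7 [0.055 0.057 0.061]
```

View pics/s4.png

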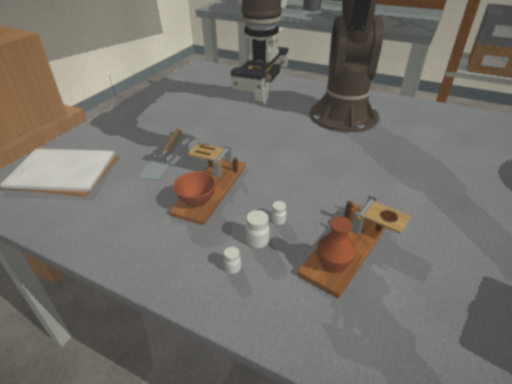

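The bowl's paddle lies flat on the right with two bars up (207,152). The vase's paddle (387,216), the pots, the jar and the spatula are unmoved, and the arm is clear.

```bash
python3 -c "
from plant import ctrl
print(ctrl.hand_in())"
```

```text
the job is handed in; nothing more can be done
None
```

The bowl marker's paddle was pushed over by fingertip and lies flat on the right with its two bars up; nothing else looks moved, the arm is clear, and the job was handed in at about 13.5 s (no verdict was returned).

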